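Gauge the glazing groove of the blue frame rail

ROBOT

A 6-joint arm with a two-finger parallel gripper is mounted at the origin on the work surface. World frame = base frame: x ahead of the robot, y to its left, z up, the work surface at z = 0. Lengths are in m, angles in degrees, forces in N, time in s.
With the tool pointing down it reaches from about 0.325 to 0.775 m from the base axis. Payload 5.5 kg.
Tool frame: the origin (TCP) lies on the centre line of the jaws, within the pads' length; the fingertips stand 14 mm ahead of it and the grasp point (between the pads) lies 5 mm behind it; z points along the fingers, y is the line along which they close (so a half turn about z gives the same grasp; the last joint's range is limited). The gripper opens to 88 mm and grips with 3 to 60 N. Pads are 20 mm wide; open, the fingers measure 115 mm over their backs; the gripper's body (75 mm by 178 mm) begins 61 mm behind the grasp point.
Start: joints at [71.809, 5.22, 70.514, -0, 104.267, -3.249], TCP at [0.155, 0.58, 0.213] pointing down, gripper open.
Joint ranges: [-164.24, 164.24], [-49.07, 125.15], [9.68, 141.18], [-86.29, 266.29], [3.28, 154.24], [-151.56, 151.56]. Speed limits (degrees/s): [147.25, 147.25, 172.46, 180, 180, 180].

INTERFACE

Orientations are given as a 3x3 rotation matrix whose columns are the frame's x, y, z axes.
In Python, from station import robot, eyes, find_in gives the robot as it stands.
- The arm moves only by the tool carry_out, never from a script. Its arguments are lists of equal length, an entry for each row: "angular": the turn, a rotation vector about the tool's x, y, z in rad, a list of three; "linear": the shift along the tool's x, y, z in cm, a list of three; "fingers": the opening, from 0 (shut) to 1 (fully open). In form: {"angular": [[wx, wy, wz], ...], "linear": [[x, y, z], ...], "fingers": [fingers, ...]}. A call has 1 to 10 rows; each row shifts and turns the commanded pose from where the row before left it, along the tool's axes as they then stand; what a row does not reach is not made up. A row lasts 1/8 s, in which the tool goes at most 62.5 mm and 10.7 degrees, less where a joint would pass 70% of its speed; a pose out of reach is approached as far as the arm can. A call with a gripper value outside its range is refused whole. The fingers move at their own pace and stop on an object; the grip force is fixed at half the most. Time passes only in rows, so rows that do not move let the fingers close. It gives the time, the measured TCP pose, the force, the opening and the grip force at its end, in the units of the state.
- robot.state(): the state, without advancing time (a new reading comes with each control period).
- eyes.get_image(name): name is "scene" or "top"; returns a dict with "frame" (384x512x3 uint8, blue, green, red), "fovy" (degrees; the focal length in pixels is half the picture's height over the tangent of half this angle, whatever the lens; pixels are square), "cx", "cy" (the principal point, pixels), "distortion" ([k1, k2, p1, p2, k3] as OpenCV has them; the pictures are not rectified), "pose" (4x4, takes a point from camera to world coordinates). Camera axes: x right, y up, looking along -z (the intrinsics and any distortion apply to the point x, -y, -z); pixel columns grow to the right and rows downward; lengths in m; the calibration is good to about 2 mm. A picture is of the moment at which its call begins. There is no depth.
- robot.job_done(): hands the job in; it is judged then, once.
Trained networks look in a picture, given as the dict that the camera call returned (one of the last four; its "shot" number tells which), for a name from the list of things; names that differ only in an ending like _2 or _b are one class to them, and where a whole thing is asked for, a point or a joint stands for the part that bears it (a point fixed in the world has none). Each returns a list of dicts, best first, with "p" (0 to 1); they miss things now and then, are a little off and sometimes report something else, mostly with a low value. They report only what shows in the picture. A call takes as long as a camera call. They do not tell look-alikes from the thing itself.
- find_in(name, picture): "uv" ([column, row] in pixels, amid what is visible of it).
The state is a dict: "clock": time; "q": joint angles; "joint_velocities": joint speeds; "effort": joint torques, N m; "eef_pos": TCP position; "ee_rot": TCP orientation; "wrist_force": force on the tool from outside, world axes, zero at the start; "moment": the same for the moment, N m; "finger_gap": finger opening in m; "grip_force": force on a finger pad.
Only numpy, scipy, OpenCV 4.12 (cv2) and the standard library are available. Lean on these libraries where they do the work, as an engineer would, in place of code of your own. Each camera call takes 0.05 s, during which the arm holds its last target. There are 200 camera calls.

TASK

Take the yellow depth gauge from its red stand and set it squarely across the groove of the blue-painted frame rail, probe in the groove. Press it down until its foot sits flat on the rail, then let go and leave it standing there, so that the groove's depth can be read.

Things in the scene. Friction and masses are not known exactly. Their poses are not given: they have to be found in the camera images.
- gauge: Depth gauge, 0.2 kg, upright: dark steel foot 76 (x) by 40 (y) by 10 mm high; on it a yellow block 34 (x) by 24 (y) mm, from 10 to 60 mm above the foot's underside: grip it across the 24 mm, 40 to 45 mm up. A steel probe 8 mm thick sticks out 20 mm below the foot's middle; pushed in, its red tail rises from the block's top by as much. Origin: centre of the foot's underside, z up.
- probe (a joint): How far the probe is pushed in, m: 0 = fully out (20 mm below the foot), at most 0.019; groove depth = 20 mm less this. A friction brake (5 N) and light spring (50 N/m) resist it: the gauge's weight alone does not push it in, a further push of about 4 N does, and the brake then keeps the reading.
- rail_blue: Blue-painted wooden rail, fixed on the bench, 80 (x) by 140 (y) by 40 mm high, with one groove 30 mm wide and 12 mm deep in the middle of its flat top, along y from end to end, brown floor. Origin: centre of its underside; x runs across the groove. A white and a bare pale-wood rail of the same outer size and groove width lie near: not those.
- stand: Red plastic stand, fixed on the bench, 90 (x) by 60 (y) by 36 mm high, with a slot 34 mm wide along y in which the probe hangs free. The gauge's foot rests on its top, its x within 5 degrees of the stand's. Origin: centre of its underside.
Mind the look-alikes: they are no part of the job. Of the things that look like the gauge, the middle-sized one is meant.

How it is judged:
By the outcome, as a careful person would: the job done as asked, in the order asked, and still so for the second after the job is handed in, with the robot touching nothing.
It also fails if it takes over 38 s, if anything falls off the work surface, if the arm or the gripper's body presses on something with over 40 N, if the wrist force passes 120 N, or if a joint passes its speed limit or range.

## Working session

There is one attempt and no reset: what is moved stays moved. The work goes in short steps, Python scripts to look and compute and a tool call to move; the robot and the scene stay as the last step left them, time stands still between calls to the robot, and variables do not carry over. Pictures are saved under pics/ and viewed, at most 10 in all, crops included, and the job is handed in when it is done.

Besides the shell and the picture viewer there is one more tool, called by a JSON object that holds its "op" and its "data", one argument or row to a line. carry_out: Moves the arm, as the interface text tells. Its arguments: {"type":"object","properties":{"angular":{"type":"array"},"linear":{"type":"array"},"fingers":{"type":"array"}},"required":["angular","linear","fingers"]}

```bash
mkdir -p pics; ls
python3 - <<'E'
from station import robot, eyes, find_in
import cv2, pickle
s=robot.state(); print({k:s[k] for k in ("clock","eef_pos","ee_rot","wrist_force","finger_gap")})
for n in ("scene","top"):
    p=eyes.get_image(n); cv2.imwrite(f"pics/{n}0.png",p["frame"]); pickle.dump(p,open(f"{n}0.pkl","wb"))
    print(n,p["fovy"],p["cx"],p["cy"],p["distortion"],p["pose"])
    for t in ("gauge","rail_blue","stand"):
        print(t,[(d["uv"],round(d["p"],2)) for d in find_in(t,p)])
E
```

```text
pics
{'clock': 0.0, 'eef_pos': array([0.15458378, 0.57943351, 0.21234316]), 'ee_rot': array([[-9.66206407e-01,  2.57768928e-01, -5.98321323e-04],
       [ 2.57769596e-01,  9.66204757e-01, -1.78954611e-03],
       [ 1.16811528e-04, -1.88329996e-03, -9.99998220e-01]]), 'wrist_force': array([ 0.3823322 , -0.13688001,  0.17462365]), 'finger_gap': 0.08737647718797556}
scene 42.80052477861204 246.80511126730363 186.4427513257745 [-0.11022298  0.          0.          0.          0.        ] [[-0.53044289 -0.740632    0.41242525  0.9700186 ]
 [ 0.84769148 -0.4593809   0.26530802  0.31950758]
 [-0.00703533  0.49034012  0.87150276  0.96736039]
 [ 0.          0.          0.          1.        ]]
gauge [([360.9, 296.6], 0.88), ([298.7, 275.7], 0.84), ([327.3, 226.1], 0.79)]
rail_blue [([213.7, 209.7], 0.73)]
stand [([325.6, 236.7], 0.77)]
top 52.9385854787702 259.6031879435161 198.54273610768212 [-0.13329385  0.          0.          0.          0.        ] [[-3.25494845e-04  9.97910383e-01 -6.46123882e-02  4.78048390e-01]
 [-9.99657691e-01 -2.01502345e-03 -2.60852361e-02  3.02865151e-02]
 [-2.61609235e-02  6.45817802e-02  9.97569446e-01  9.89902372e-01]
 [ 0.00000000e+00  0.00000000e+00  0.00000000e+00  1.00000000e+00]]
gauge [([188.5, 204.6], 0.97), ([193.2, 160.5], 0.8), ([140.7, 165.8], 0.71)]
rail_blue [([284.7, 168.6], 0.63)]
stand [([197.9, 212.4], 0.89)]
```

Run:
```python
import cv2
a=cv2.imread("pics/scene0.png")[100:370,110:470]; cv2.imwrite("pics/s1.png",cv2.resize(a,None,fx=2.2,fy=2.2,interpolation=cv2.INTER_CUBIC))
a=cv2.imread("pics/top0.png")[90:290,100:366]; cv2.imwrite("pics/t1.png",cv2.resize(a,None,fx=3,fy=3,interpolation=cv2.INTER_CUBIC))
```

```text
(no output)
```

View pics/s1.png

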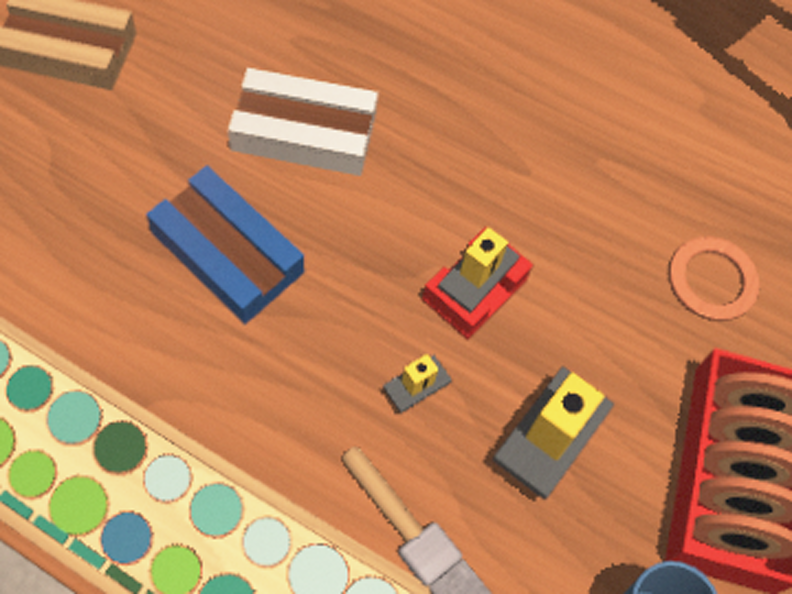

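View pics/t1.png

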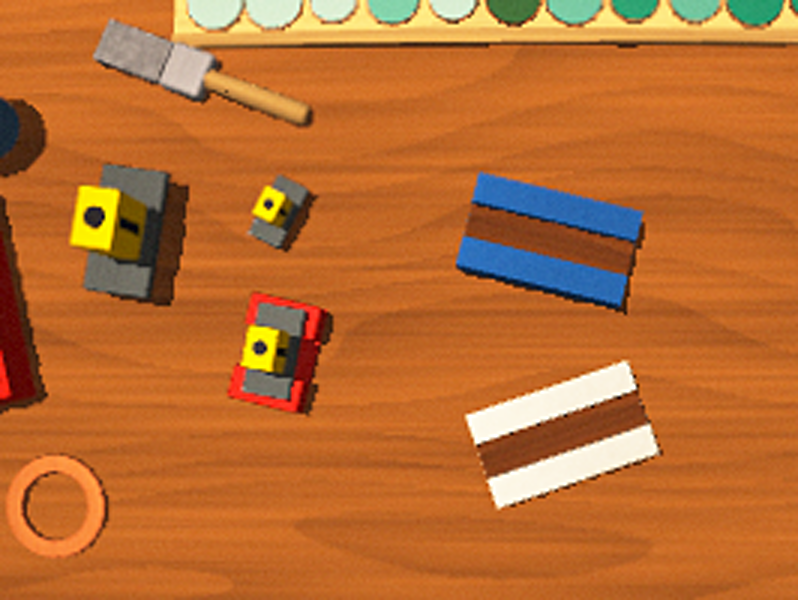

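The scene shows three gauge-like things. The middle-sized one stands on the red stand (top crop ≈(265,345), i.e. full-picture pixel ≈(188,205)). The blue rail is at about (284,170). I'll fit poses by silhouette in both cameras.

```bash
cat > h.py <<'E'
import numpy as np, cv2
from scipy.optimize import minimize
S=8
def proj(p,X):
    T=np.linalg.inv(p["pose"]); c=X@T[:3,:3].T+T[:3,3]; c=c*[1,-1,-1]
    f=p["frame"].shape[0]/2/np.tan(np.radians(p["fovy"]/2))
    K=np.array([[f,0,p["cx"]],[0,f,p["cy"]],[0,0,1]])
    return cv2.projectPoints(c.reshape(-1,1,3),np.zeros(3),np.zeros(3),K,np.array(p["distortion"]))[0][:,0]
def box(q,sx,sy,z0,z1,z):
    c,s=np.cos(q[2]),np.sin(q[2])
    return np.array([[q[0]+c*x-s*y,q[1]+s*x+c*y,z+h] for x in(-sx/2,sx/2) for y in(-sy/2,sy/2) for h in(z0,z1)])
def mask(p,col,uv,r):
    h=cv2.cvtColor(p["frame"],cv2.COLOR_BGR2HSV); H,Sa,V=[h[...,i].astype(int) for i in range(3)]
    m={"blue":(H>100)&(H<130)&(Sa>120),"yellow":(H>22)&(H<36)&(Sa>120),"red":((H<4)|(H>174))&(Sa>190)}[col].astype(np.uint8)
    k=np.zeros_like(m); cv2.circle(k,tuple(int(v) for v in uv),r,1,-1); m=m*k
    n,l,st,_=cv2.connectedComponentsWithStats(m)
    m=np.isin(l,[i for i in range(1,n) if st[i,4]>8]).astype(np.uint8)
    return m
def hullmask(pts,o,W):
    im=np.zeros((W*S,W*S),np.uint8)
    cv2.fillConvexPoly(im,cv2.convexHull(np.round((pts-o+.5)*S).astype(np.int32)),1); return im
def fit(views,dims,z,q0):
    """views: (picture, colour, uv, radius)"""
    t=[]
    for p,col,uv,r in views:
        m=mask(p,col,uv,r); ys,xs=np.nonzero(m); o=np.array(uv)-r; W=2*r
        px=np.concatenate([np.c_[xs+a,ys+b] for a in(-.5,.5) for b in(-.5,.5)])
        t.append((p,o,W,hullmask(px,o,W)))
    def cost(q):
        e=0
        for p,o,W,M in t:
            A=hullmask(proj(p,box(q,*dims,z)),o,W); e+=1-(A&M).sum()/(A|M).sum()
        return e/len(t)
    b=None
    for dy in np.radians([-10,-3,3,10]):
        s=np.array(q0)+[0,0,dy]
        r=minimize(cost,s,method="Nelder-Mead",options=dict(initial_simplex=[s,s+[.01,0,0],s+[0,.01,0],s+[0,0,.1]],xatol=1e-5,fatol=1e-5))
        if b is None or r.fun<b.fun:b=r
    return b.x,b.fun
def ground(p,uv,z):
    r=minimize(lambda q:np.sum((proj(p,np.array([[q[0],q[1],z]]))[0]-uv)**2),[.5,.1],method="Nelder-Mead"); return r.x
E
python3 - <<'E'
import pickle,numpy as np
from h import *
s,t=[pickle.load(open(n+"0.pkl","rb")) for n in("scene","top")]
for name,col,us,ut,r,dims,z,yaw in [("rail","blue",(213,210),(284,169),42,(.08,.14,0,.04),0,-.2),
  ("stand","red",(326,237),(195,208),38,(.09,.06,0,.036),0,-.2),
  ("block","yellow",(327,217),(189,205),22,(.034,.024,.010,.060),.036,-.2)]:
    g=ground(t,ut,z+dims[3]); q0=[*g,yaw]
    for lab,v in(("both",[(s,col,us,r),(t,col,ut,r)]),("scene",[(s,col,us,r)]),("top",[(t,col,ut,r)])):
        q,e=fit(v,dims,z,q0); print(name,lab,np.round(q[:2],4),round(np.degrees(q[2]),2),round(e,3))
E
```

```text
rail both [ 0.6121 -0.0018] -14.01 0.061
rail scene [ 0.61   -0.0016] -14.86 0.069
rail top [ 0.6127 -0.0024] -13.66 0.031
stand both [0.5189 0.2273] -13.44 0.141
stand scene [0.5179 0.2282] -12.7 0.247
stand top [0.5196 0.227 ] -13.06 0.027
block both [0.5187 0.2272] -7.46 0.378
block scene [0.5091 0.2252] -0.66 0.462
block top [0.5196 0.2283] -5.53 0.225
```

Run:
```python
import pickle,numpy as np
from h import *
out=[]
for n,uv,bq in(("scene",(320,232),0),("top",(193,208),0)):
    p=pickle.load(open(n+"0.pkl","rb")); k=10; u,v=uv; r=28
    im=cv2.resize(p["frame"][v-r:v+r,u-r:u+r],None,fx=k,fy=k,interpolation=cv2.INTER_NEAREST)
    def hull(X,c):
        P=(proj(p,X)-[u-r,v-r]+.5)*k; cv2.polylines(im,[cv2.convexHull(P.astype(np.int32))],True,c,1)
    q=[.519,.2273,np.radians(-13.4)]
    hull(box(q,.09,.06,0,.036,0),(255,255,255)); hull(box([.519,.2273,np.radians(-10)],.034,.024,.01,.06,.036),(255,0,0)); hull(box([.519,.2273,np.radians(-10)],.076,.04,0,.01,.036),(0,255,0))
    print(n,cv2.cvtColor(p["frame"],cv2.COLOR_BGR2HSV)[uv[1]-15:uv[1]+10:3,uv[0]].tolist(), mask(p,"yellow",uv,22).sum())
    out.append(im)
cv2.imwrite("pics/o1.png",cv2.resize(np.hstack(out),(800,400)))
```

```text
scene [[12, 135, 96], [21, 173, 137], [21, 176, 142], [13, 20, 117], [21, 22, 116], [26, 15, 116], [18, 22, 117], [9, 25, 70], [2, 191, 240]] 59
top [[35, 25, 122], [19, 39, 124], [21, 41, 119], [21, 255, 107], [21, 255, 114], [22, 159, 37], [22, 255, 111], [22, 159, 69], [24, 33, 123]] 127
```

View pics/o1.png

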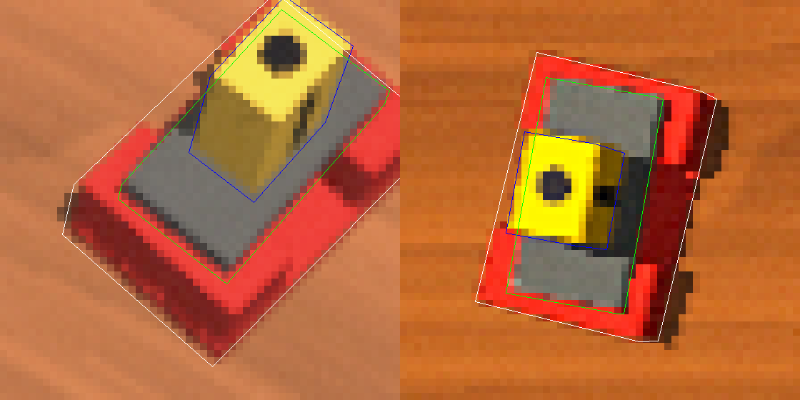

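The overlay agrees with the model sizes (block in blue, foot in green), so this is the right gauge. The block's shaded sides were missing from the mask because their hue is about 21, so I'll widen it.

```bash
sed -i 's/(H>22)&(H<36)&(Sa>120)/(H>17)\&(H<36)\&(Sa>110)/' h.py
python3 - <<'E'
import pickle,numpy as np
from h import *
s,t=[pickle.load(open(n+"0.pkl","rb")) for n in("scene","top")]
V=[(s,"yellow",(327,217),22),(t,"yellow",(189,205),22)]
for v in(V,V[:1],V[1:]):
    q,e=fit(v,(.034,.024,.010,.060),.036,[.519,.2273,-.2]); print("block",np.round(q[:2],4),round(np.degrees(q[2]),2),round(e,3))
# foot: grey mask, top camera, yaw from min-area rect of unprojected foot top
for p,uv in((s,(320,232)),(t,(189,207))):
    h=cv2.cvtColor(p["frame"],cv2.COLOR_BGR2HSV); m=((h[...,1]<70)&(h[...,2]>85)).astype(np.uint8); k=np.zeros_like(m); cv2.circle(k,uv,26,1,-1); m*=k
    ys,xs=np.nonzero(cv2.medianBlur(m,3)); X=np.array([ground(p,(a,b),.046) for a,b in zip(xs,ys)],np.float32)*1000
    print(cv2.minAreaRect(X))
E
```

```text
block [0.5189 0.2266] -12.05 0.101
block [0.5177 0.2268] -12.4 0.029
block [0.5201 0.2258] -4.73 0.132
((522.4306640625, 227.36831665039062), (38.370025634765625, 67.1577377319336), 77.6214599609375)
((519.81884765625, 225.4790496826172), (36.03059005737305, 73.96858978271484), 79.59528350830078)
```

{"op": "carry_out", "data": {
  "angular": [
    [0,0,0],
    [0,0,0],
    [0,0,0],
    [0,0,0],
    [0,0,0],
    [0,0,0],
    [0,0,0],
    [0,0,0],
    [0,0,0],
    [0,0,-0.06]
  ],
  "linear": [
    [-3,-1.7,0],
    [-5,-2.8,0],
    [-5.2,-2.9,0],
    [-5.2,-2.9,0],
    [-5.2,-2.9,0],
    [-5.2,-2.9,0],
    [-5.2,-2.9,0],
    [-5.2,-2.9,0],
    [-5.1,-2.8,0],
    [0,0,0]
  ],
  "fingers": [0.7,0.7,0.7,0.7,0.7,0.7,0.7,0.7,0.7,0.7]
}}

```text
clock: 1.65
eef_pos: [0.5213, 0.2235, 0.2126]
ee_rot: [[-0.979, 0.204, -0.001], [0.204, 0.979, -0.001], [0.0, -0.001, -1.0]]
wrist_force: [-1.0, 1.0, 0.4]
finger_gap: 0.0616
grip_force: 0.0
```

```bash
cat > go.py <<'E'
import sys,numpy as np
from station import robot
s=robot.state(); R=np.array(s["ee_rot"]); d=np.array([float(a) for a in sys.argv[1:4]])-s["eef_pos"]
yaw=np.degrees(np.arctan2(R[1,1],R[0,1]))-90
print("t",s["clock"],"pos",np.round(s["eef_pos"],4),"gauge-yaw",round(yaw,2),"z",np.round(R[:,2],4),"F",np.round(s["wrist_force"],2),"gap",s["finger_gap"],"grip",s["grip_force"])
print("tool cm",np.round(R.T@d*100,2), "turn rad",round(-np.radians(float(sys.argv[4])-yaw),4))
E
python3 go.py .519 .2265 .073 -11.5
```

```text
t 1.65 pos [0.5213 0.2235 0.2126] gauge-yaw -11.74 z [-6.0e-04 -1.2e-03 -1.0e+00] F [-1.04  1.05  0.39] gap 0.061624792670037835 grip 0.0
tool cm [ 0.28  0.27 13.96] turn rad -0.0043
```

{"op": "carry_out", "data": {
  "angular": [
    [0,0,0],
    [0,0,0],
    [0,0,0],
    [0,0,0],
    [0,0,0]
  ],
  "linear": [
    [0.3,0.3,2],
    [0,0,3],
    [0,0,2.5],
    [0,0,1.5],
    [0,0,0]
  ],
  "fingers": [0.7,0.7,0.7,0.7,0.7]
}}

```text
clock: 2.28
eef_pos: [0.5161, 0.2302, 0.1223]
ee_rot: [[-0.98, 0.199, -0.002], [0.199, 0.98, -0.001], [0.002, -0.001, -1.0]]
wrist_force: [-0.7, 0.6, 0.5]
finger_gap: 0.0617
grip_force: 0.0
```

```bash
python3 go.py .519 .2265 .073 -11.5
```

```text
t 2.275 pos [0.5161 0.2302 0.1223] gauge-yaw -11.51 z [-2.e-03 -8.e-04 -1.e+00] F [-0.66  0.57  0.51] gap 0.06168362908171309 grip 0.0
tool cm [-0.36 -0.3   4.93] turn rad -0.0001
```

{"op": "carry_out", "data": {
  "angular": [
    [0,0,0],
    [0,0,0],
    [0,0,0],
    [0,0,0],
    [0,0,0]
  ],
  "linear": [
    [-0.3,-0.3,1],
    [0,0,1.5],
    [0,0,1.5],
    [0,0,0.9],
    [0,0,0]
  ],
  "fingers": [0.7,0.7,0.7,0.7,0.7]
}}

```text
clock: 2.9
eef_pos: [0.5184, 0.2266, 0.0731]
ee_rot: [[-0.98, 0.199, -0.002], [0.199, 0.98, -0.001], [0.002, -0.001, -1.0]]
wrist_force: [-0.5, -0.2, 0.1]
finger_gap: 0.0618
grip_force: 0.0
```

```bash
python3 go.py .519 .2265 .073 -11.5
python3 - <<'E'
from station import eyes
import cv2,numpy as np
a=eyes.get_image("scene")["frame"][180:280,270:390]; b=eyes.get_image("top")["frame"][155:255,135:255]
cv2.imwrite("pics/g1.png",cv2.resize(np.hstack([a,b]),(792,330),interpolation=cv2.INTER_CUBIC))
E
```

```text
t 2.9 pos [0.5184 0.2266 0.0731] gauge-yaw -11.5 z [-2.e-03 -8.e-04 -1.e+00] F [-0.52 -0.16  0.11] gap 0.06182367230160278 grip 0.0
tool cm [-0.06 -0.    0.01] turn rad -0.0001
```

View pics/g1.png

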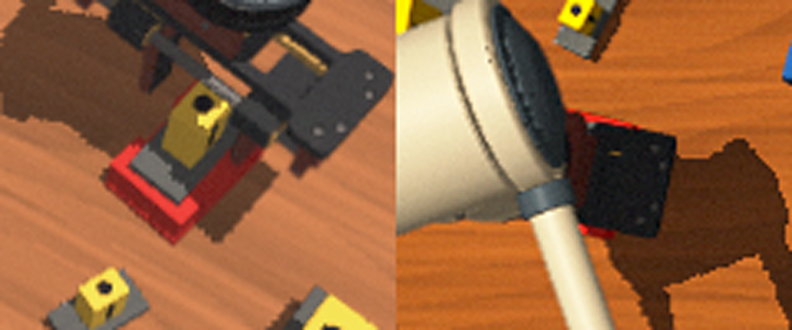

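The fingers stand on either side of the yellow block in the scene crop, around (205,120). I'll close them.

{"op": "carry_out", "data": {
  "angular": [
    [0,0,0],
    [0,0,0],
    [0,0,0],
    [0,0,0],
    [0,0,0],
    [0,0,0]
  ],
  "linear": [
    [0,0,0],
    [0,0,0],
    [0,0,0],
    [0,0,0],
    [0,0,0],
    [0,0,0]
  ],
  "fingers": [0,0,0,0,0,0]
}}

```text
clock: 3.75
eef_pos: [0.5191, 0.2269, 0.0745]
ee_rot: [[-0.98, 0.199, 0.0], [0.199, 0.98, 0.0], [-0.0, 0.0, -1.0]]
wrist_force: [-0.6, -0.3, -0.3]
finger_gap: 0.0238
grip_force: 29.9
```

{"op": "carry_out", "data": {
  "angular": [
    [0,0,0],
    [0,0,0],
    [0,0,0],
    [0,0,0],
    [0,0,0],
    [0,0,0]
  ],
  "linear": [
    [0,0,-1],
    [0,0,-2],
    [0,0,-2.5],
    [0,0,-2],
    [0,0,-0.5],
    [0,0,0]
  ],
  "fingers": [0,0,0,0,0,0]
}}

```text
clock: 4.5
eef_pos: [0.5191, 0.2269, 0.1546]
ee_rot: [[-0.98, 0.199, 0.0], [0.199, 0.98, 0.0], [-0.0, 0.0, -1.0]]
wrist_force: [-0.0, -0.0, -2.8]
finger_gap: 0.0241
grip_force: 29.9
```

```bash
python3 go.py .612 -.002 .1545 -14
```

```text
t 4.5 pos [0.5191 0.2269 0.1546] gauge-yaw -11.51 z [ 3.e-04  1.e-04 -1.e+00] F [-0.03 -0.   -2.84] gap 0.024104879397524058 grip 29.892174303531647
tool cm [-1.366e+01 -2.057e+01  1.000e-02] turn rad 0.0435
```

{"op": "carry_out", "data": {
  "angular": [
    [0,0,0],
    [0,0,0],
    [0,0,0],
    [0,0,0],
    [0,0,0],
    [0,0,0],
    [0,0,0],
    [0,0,0],
    [0,0,0.0435],
    [0,0,0]
  ],
  "linear": [
    [-1,-1.5,0],
    [-2,-3,0],
    [-2.1,-3.2,0],
    [-2.1,-3.2,0],
    [-2.1,-3.2,0],
    [-2.1,-3.2,0],
    [-1.5,-2.2,0],
    [-0.7,-1.1,0],
    [0,0,0],
    [0,0,0]
  ],
  "fingers": [0,0,0,0,0,0,0,0,0,0]
}}

```text
clock: 5.75
eef_pos: [0.6109, -0.0023, 0.1538]
ee_rot: [[-0.97, 0.242, -0.001], [0.242, 0.97, 0.0], [0.001, -0.0, -1.0]]
wrist_force: [0.5, 1.3, -3.0]
finger_gap: 0.0243
grip_force: 29.9
```

{"op": "carry_out", "data": {
  "angular": [
    [0,0,0],
    [0,0,0],
    [0,0,0],
    [0,0,0],
    [0,0,0]
  ],
  "linear": [
    [0,0,1],
    [0,0,2],
    [0,0,1.2],
    [0,0,0.4],
    [0,0,0]
  ],
  "fingers": [0,0,0,0,0]
}}

```text
clock: 6.38
eef_pos: [0.6111, -0.0021, 0.108]
ee_rot: [[-0.97, 0.242, -0.001], [0.242, 0.97, 0.0], [0.001, -0.0, -1.0]]
wrist_force: [0.9, -0.6, -2.1]
finger_gap: 0.0235
grip_force: 29.9
```

```bash
python3 go.py .612 -.002 .1085 -14
python3 - <<'E'
from station import eyes
import pickle,numpy as np
from h import *
out=[]
for n,uv in(("scene",(214,205)),("top",(284,169))):
    p=eyes.get_image(n); pickle.dump(p,open(n+"1.pkl","wb")); u,v=uv; r=45
    im=cv2.resize(p["frame"][v-r:v+r,u-r:u+r],(400,400),interpolation=cv2.INTER_CUBIC)
    def hull(X,c):
        P=(proj(p,X)-[u-r,v-r]+.5)*400/90; cv2.polylines(im,[cv2.convexHull(P.astype(np.int32))],True,c,1)
    hull(box([.612,-.002,np.radians(-14)],.08,.14,0,.04,0),(255,255,255))
    hull(box([.612,-.002,np.radians(-14)],.076,.04,0,.01,.07),(0,255,0))
    out.append(im)
cv2.imwrite("pics/r1.png",np.hstack(out))
E
```

```text
t 6.375 pos [ 0.6111 -0.0021  0.108 ] gauge-yaw -13.99 z [-7.e-04  0.e+00 -1.e+00] F [ 0.93 -0.61 -2.09] gap 0.023520262769562254 grip 29.892297685146332
tool cm [-0.09  0.03 -0.05] turn rad 0.0002
```

View pics/r1.png

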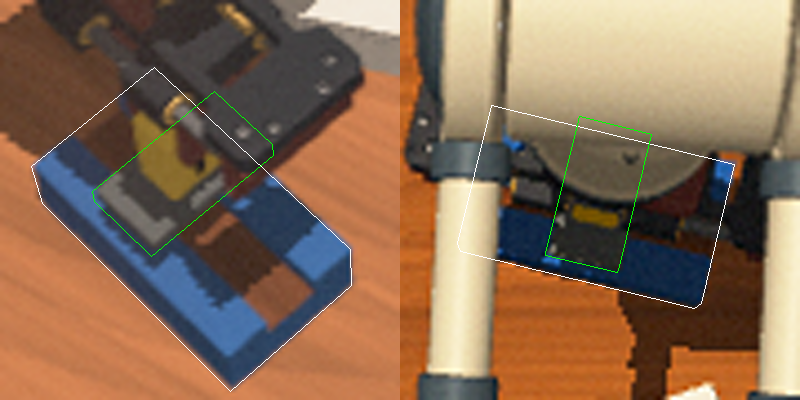

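Run:
```python
import pickle,numpy as np
from h import *
for n,uv in(("scene",(213,210)),("top",(284,169))):
    p=pickle.load(open(n+"0.pkl","rb")); h=cv2.cvtColor(p["frame"],cv2.COLOR_BGR2HSV)
    m=mask(p,"blue",uv,42)*(h[...,2]>(100 if n=="scene" else 90)).astype(np.uint8)
    k,l,st,_=cv2.connectedComponentsWithStats(m)
    for i in np.argsort(-st[1:,4])[:2]+1:
        ys,xs=np.nonzero(l==i); X=np.array([ground(p,(a,b),.04) for a,b in zip(xs,ys)],np.float32)*1000
        w,vec=np.linalg.eigh(np.cov(X.T)); d=vec[:,1]
        print(n,st[i,4],np.round(X.mean(0),1),"rect",cv2.minAreaRect(X),"pca yaw",np.degrees(np.arctan(-d[0]/d[1])))
p=pickle.load(open("scene1.pkl","rb")); u,v,r=208,203,30;k=20
im=cv2.resize(p["frame"][v-r:v+r,u-r:u+r],None,fx=k/2,fy=k/2,interpolation=cv2.INTER_NEAREST);k=10
def hull(X,c):
    P=(proj(p,X)-[u-r,v-r]+.5)*k; cv2.polylines(im,[cv2.convexHull(P.astype(np.int32))],True,c,1)
q=[.6099,-.0016,np.radians(-14)]
hull(box(q,.076,.04,0,.01,.0695),(0,255,0)); hull(box(q,.034,.024,.01,.06,.0695),(255,255,0))
q=[.610,-.0016,np.radians(-14.5)]
hull(box(q,.08,.14,0,.04,0),(255,255,255)); hull(box(q,.03,.14,.0399,.04,0),(255,255,255))
cv2.imwrite("pics/z1.png",im)
```

```text
scene 678 [639.8  -4.3] rect ((639.452392578125, -6.570549011230469), (140.240966796875, 24.446683883666992), 75.62699890136719) pca yaw -14.270149367388257
scene 589 [588.   15.4] rect ((586.9912719726562, 10.093879699707031), (132.98150634765625, 24.47101402282715), 76.15095520019531) pca yaw -14.532375240527305
top 567 [586.4   4.3] rect ((586.4517211914062, 4.145301818847656), (138.7967071533203, 25.15501594543457), 76.1550064086914) pca yaw -13.877610577204637
top 555 [639.2  -9.1] rect ((639.1847534179688, -9.194007873535156), (139.4303436279297, 24.912473678588867), 76.08626556396484) pca yaw -13.938027542494739
```

View pics/z1.png

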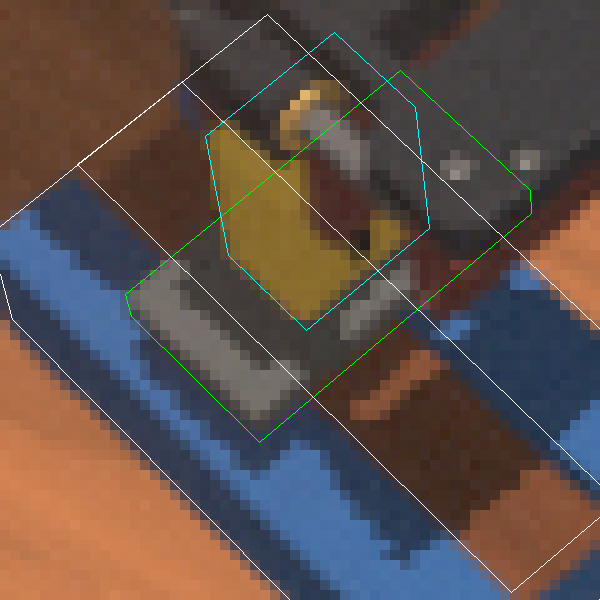

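The overlay fits both the gauge and the rail to about 1 mm (foot corner ≈(130,290), groove edge along the white line). Rail yaw is about -14°. I'll lower it.

{"op": "carry_out", "data": {
  "angular": [
    [0,0,0],
    [0,0,0],
    [0,0,0],
    [0,0,0],
    [0,0,0]
  ],
  "linear": [
    [-0.05,0,0.6],
    [0,0,0.8],
    [0,0,0.4],
    [0,0,0.2],
    [0,0,0]
  ],
  "fingers": [0,0,0,0,0]
}}

```text
clock: 7.1
eef_pos: [0.6116, -0.0022, 0.0882]
ee_rot: [[-0.97, 0.242, -0.0], [0.242, 0.97, 0.0], [0.0, -0.0, -1.0]]
wrist_force: [0.6, 0.4, -2.7]
finger_gap: 0.0239
grip_force: 29.9
```

{"op": "carry_out", "data": {
  "angular": [
    [0,0,0],
    [0,0,0],
    [0,0,0],
    [0,0,0],
    [0,0,0]
  ],
  "linear": [
    [0,0,0.15],
    [0,0,0.15],
    [0,0,0.15],
    [0,0,0.15],
    [0,0,0]
  ],
  "fingers": [0,0,0,0,0]
}}

```text
clock: 7.72
eef_pos: [0.612, -0.0023, 0.0828]
ee_rot: [[-0.97, 0.242, 0.001], [0.242, 0.97, -0.0], [-0.001, 0.0, -1.0]]
wrist_force: [-0.9, -0.5, 2.7]
finger_gap: 0.0236
grip_force: 29.9
```

{"op": "carry_out", "data": {
  "angular": [
    [0,0,0],
    [0,0,0],
    [0,0,0]
  ],
  "linear": [
    [0,0,0.15],
    [0,0,0.15],
    [0,0,0]
  ],
  "fingers": [0,0,0]
}}

```text
clock: 8.1
eef_pos: [0.6118, -0.0022, 0.0792]
ee_rot: [[-0.97, 0.242, 0.0], [0.242, 0.97, 0.0], [-0.0, 0.0, -1.0]]
wrist_force: [0.1, -0.4, 3.0]
finger_gap: 0.0236
grip_force: 29.9
```

{"op": "carry_out", "data": {
  "angular": [
    [0,0,0],
    [0,0,0],
    [0,0,0]
  ],
  "linear": [
    [0,0,0.08],
    [0,0,0.07],
    [0,0,0]
  ],
  "fingers": [0,0,0]
}}

```text
clock: 8.48
eef_pos: [0.6119, -0.0024, 0.0785]
ee_rot: [[-0.97, 0.242, 0.001], [0.242, 0.97, -0.0], [-0.001, 0.0, -1.0]]
wrist_force: [-0.9, 0.4, 5.0]
finger_gap: 0.0236
grip_force: 29.9
```

Foot contact is just starting at z≈0.0785, as predicted. I'll press a bit further.

{"op": "carry_out", "data": {
  "angular": [
    [0,0,0],
    [0,0,0],
    [0,0,0]
  ],
  "linear": [
    [0,0,0.06],
    [0,0,0],
    [0,0,0]
  ],
  "fingers": [0,0,0]
}}

```text
clock: 8.85
eef_pos: [0.612, -0.0023, 0.0785]
ee_rot: [[-0.97, 0.242, 0.001], [0.242, 0.97, -0.0], [-0.001, 0.0, -1.0]]
wrist_force: [-2.2, 0.1, 7.0]
finger_gap: 0.0237
grip_force: 29.9
```

{"op": "carry_out", "data": {
  "angular": [
    [0,0,0],
    [0,0,0],
    [0,0,0]
  ],
  "linear": [
    [0,0,0.06],
    [0,0,0],
    [0,0,0]
  ],
  "fingers": [0,0,0]
}}

```text
clock: 9.22
eef_pos: [0.612, -0.0024, 0.0785]
ee_rot: [[-0.97, 0.242, 0.001], [0.242, 0.97, -0.0], [-0.001, 0.0, -1.0]]
wrist_force: [-2.4, 0.0, 9.0]
finger_gap: 0.0235
grip_force: 29.9
```

{"op": "carry_out", "data": {
  "angular": [
    [0,0,0],
    [0,0,0],
    [0,0,0]
  ],
  "linear": [
    [0,0,0.1],
    [0,0,0.1],
    [0,0,0]
  ],
  "fingers": [0,0,0]
}}

```text
clock: 9.6
eef_pos: [0.612, -0.0024, 0.0785]
ee_rot: [[-0.97, 0.242, 0.003], [0.242, 0.97, -0.0], [-0.003, 0.0, -1.0]]
wrist_force: [-7.1, -0.1, 17.0]
finger_gap: 0.0242
grip_force: 29.9
```

{"op": "carry_out", "data": {
  "angular": [
    [0,0,0],
    [0,0,0],
    [0,0,0],
    [0,0,0]
  ],
  "linear": [
    [0,0,-0.1],
    [0,0,-0.1],
    [0,0,0],
    [0,0,0]
  ],
  "fingers": [0,0,0,0]
}}

```text
clock: 10.1
eef_pos: [0.612, -0.0024, 0.0785]
ee_rot: [[-0.97, 0.242, 0.002], [0.242, 0.97, -0.0], [-0.002, 0.0, -1.0]]
wrist_force: [-1.7, -0.3, 9.3]
finger_gap: 0.024
grip_force: 29.9
```

{"op": "carry_out", "data": {
  "angular": [
    [0,0,0],
    [0,0,0],
    [0,0,0],
    [0,0,0],
    [0,0,0]
  ],
  "linear": [
    [0,0,0],
    [0,0,0],
    [0,0,0],
    [0,0,0],
    [0,0,0]
  ],
  "fingers": [0.6,0.6,0.6,0.6,0.6]
}}

```text
clock: 10.72
eef_pos: [0.6117, -0.0023, 0.0765]
ee_rot: [[-0.97, 0.242, -0.0], [0.242, 0.97, 0.0], [0.0, -0.0, -1.0]]
wrist_force: [-0.3, -1.1, -0.5]
finger_gap: 0.0526
grip_force: 0.0
```

Released. Now I'll withdraw straight up and then aside.

{"op": "carry_out", "data": {
  "angular": [
    [0,0,0],
    [0,0,0],
    [0,0,0],
    [0,0,0],
    [0,0,0],
    [0,0,0]
  ],
  "linear": [
    [0,0,-0.8],
    [0,0,-2],
    [0,0,-3],
    [0,0,-4],
    [0,0,-3],
    [0,0,-1]
  ],
  "fingers": [0.6,0.6,0.6,0.6,0.6,0.6]
}}

```text
clock: 11.48
eef_pos: [0.6127, -0.0023, 0.2192]
ee_rot: [[-0.97, 0.242, 0.006], [0.242, 0.97, -0.0], [-0.006, 0.001, -1.0]]
wrist_force: [-0.1, -0.5, -0.5]
finger_gap: 0.0528
grip_force: 0.0
```

{"op": "carry_out", "data": {
  "angular": [
    [0,0,0],
    [0,0,0],
    [0,0,0],
    [0,0,0],
    [0,0,0],
    [0,0,0]
  ],
  "linear": [
    [2,3,0],
    [3,4.5,0],
    [3,4.5,0],
    [3,4.5,0],
    [1.5,2.5,0],
    [0,0,0]
  ],
  "fingers": [0.6,0.6,0.6,0.6,0.6,0.6]
}}

```text
clock: 12.22
eef_pos: [0.5354, 0.2141, 0.2143]
ee_rot: [[-0.971, 0.239, -0.001], [0.239, 0.971, -0.0], [0.001, -0.0, -1.0]]
wrist_force: [0.5, -0.2, -0.1]
finger_gap: 0.0529
grip_force: 0.0
```

Run:
```python
from station import eyes
import pickle,numpy as np
from h import *
out=[];P={}
for n,uv in(("scene",(214,200)),("top",(284,169))):
    p=P[n]=eyes.get_image(n); u,v=uv; r=45
    out.append(cv2.resize(p["frame"][v-r:v+r,u-r:u+r],(400,400),interpolation=cv2.INTER_CUBIC))
cv2.imwrite("pics/f1.png",np.hstack(out))
for n in P:
    a=np.array([.612,-.002,.08]); uv=tuple(proj(P[n],a[None])[0].astype(int))
    q,e=fit([(P[n],"yellow",uv,22)],(.034,.024,.010,.060),.04,[.612,-.002,-.24]); print(n,np.round(q,4),np.degrees(q[2]),e)
```

```text
scene [ 0.6109 -0.0027 -0.203 ] -11.632180928413426 0.04689846800841091
top [ 0.6123 -0.0036 -0.197 ] -11.286410745366464 0.12344656172328083
```

View pics/f1.png

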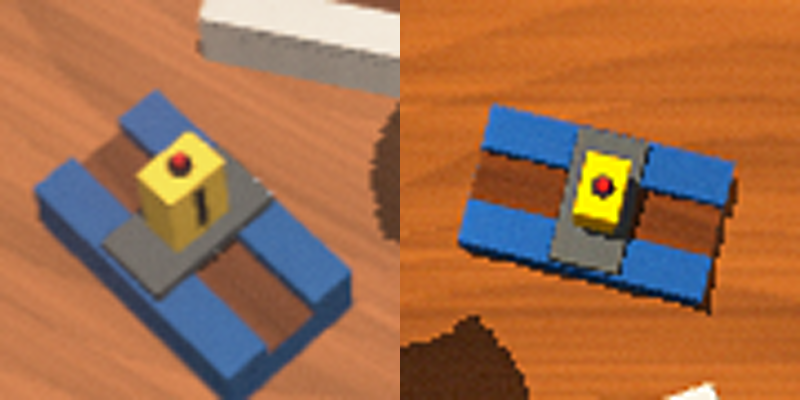

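The gauge stands centred across the groove of the blue rail. In the top crop its foot edges, about (578,127) to (552,260), run parallel to the rail's ends. The red tail has risen, the foot looks flat on both lands, and the gripper is well clear, so I'm handing it in.

```bash
python3 -c "
from station import robot
print(robot.job_done())"
```

```text
the job is handed in; nothing more can be done
None
```

I set the yellow depth gauge squarely across the blue rail's groove with the probe in it, pressed it until the foot was seated (17 N at most), released it and handed the job in at about 12 s; the final pictures show it upright and flat, but no verdict was returned.

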